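Set a cymbal's knurled nut: down to the stop, back a quarter turn, hold

ROBOT

A 6-joint arm with a two-finger parallel gripper is mounted at the origin on the work surface. World frame = base frame: x ahead of the robot, y to its left, z up, the work surface at z = 0. Lengths are in m, angles in rad, forces in N, time in s.
With the tool pointing down it reaches from about 0.425 to 0.95 m from the base axis. Payload 14.7 kg.
Tool frame: the origin (TCP) lies at the very end of the fingers, on their centre line; the grasp point (between the pads) lies 19 mm behind it; y points along the fingers, x is the direction in which the jaws open and shut, and the axes are right-handed (so a half turn about y gives the same grasp; the last joint's range is limited). The gripper opens to 85 mm and grips with 20 to 120 N. Pads are 22 mm wide; open, the fingers measure 114 mm over their backs; the gripper's body (76 mm by 85 mm) begins 54 mm behind the grasp point. The pads swing forward as they close: fully open they stand 13 mm farther back than shut.
Start: joints at [1.158, 0.48, 1.596, -0, 1.065, -0.047], TCP at [0.232, 0.607, 0.231] pointing down, gripper open.
Joint ranges: [-2.75, 2.75], [-0.82, 2.05], [0.23, 2.67], [-1.56, 4.7], [0.09, 2.69], [-2.92, 2.92]. Speed limits (rad/s): [1.89, 1.89, 2.39, 3.01, 3.01, 3.01].

INTERFACE

Orientations are given as [roll, pitch, yaw] about the fixed x, y, z axes, in that order (R = Rz(yaw) Ry(pitch) Rx(roll)).
In Python, from rig import r gives the robot as it stands. The module is installed in compiled form; this text tells all that it offers.
- The arm moves only by the tool drive_tool, never from a script. Its argument "rows" is text: rows parted by semicolons, each of 7 numbers parted by spaces: the shift along the tool's x, y, z in cm, then the turn, a rotation vector about the tool's x, y, z in rad, then the opening, from 0 (shut) to 1 (fully open). A call has 1 to 5 rows; each row shifts and turns the commanded pose from where the row before left it, along the tool's axes as they then stand; what a row does not reach is not made up. A row lasts 1/10 s, in which the tool goes at most 50 mm and 8.59 degrees, less where a joint would pass 70% of its speed; a pose out of reach is approached as far as the arm can. A call with a gripper value outside its range is refused whole. The fingers move at their own pace and stop on an object; "newtons" is the grip in N (left out, the last holds). Time passes only in rows, so rows that do not move let the fingers close. It gives the time, the measured TCP pose, the force and the opening at its end, in the units of the state.
- r.observe(): the state, without advancing time (a new reading comes with each control period).
- r.camera(name): name is "scene" or "side" or "wrist"; returns the picture (400x640x3 uint8, red, green, blue); there is no depth.
- r.camera_info(name): a dict with "fx", "fy", "cx", "cy" (pixels), "eye" and "attitude" of the camera in the world; the wrist camera has in their place "mount" (4x4, takes a point from camera to tool coordinates, whose origin is the TCP and whose axes are the tool frame's). Camera axes: x right, y up, looking along -z (the intrinsics and any distortion apply to the point x, -y, -z); pixel columns grow to the right and rows downward; lengths in m; the calibration is good to about 2 mm. The wrist camera is an equidistant fisheye: a pixel r from the principal point sees the ray r / f radians off the axis. A picture is of the moment at which its call begins: read the wrist's pose just before it. camera_info takes no time and is no camera call.
- r.finish_job(): hands the job in, once; it reports no verdict.
The state is a dict: "time_s": time; "joint_pos": joint angles; "qvel": joint speeds; "joint_efforts": joint torques, N m; "eef_pos": TCP position; "tool_rot": TCP orientation; "ft_force": force on the tool from outside, world axes, zero at the start; "moment": the same for the moment, N m; "opening": finger opening in m.
Only numpy, scipy, OpenCV 4.12 (cv2) and the standard library are available. Lean on these libraries where they do the work, as an engineer would, in place of code of your own. Each camera call takes 0.05 s, during which the arm holds its last target.

TASK

On the stand with the larger cymbal, screw the knurled nut down (clockwise) until it bottoms out on its washer, then back it off a quarter turn so that the cymbal can ring freely, and keep it gripped right there so that I can run the thin locknut down onto it: finish while still holding the nut, do not let go. Go gently around the cymbals without leaning on them, and leave the small cymbal's nut and the loose things on the bench as they are.

Things in the scene. Friction and masses are not known exactly. Their poses are not given: they have to be found in the camera images.
- stand_large: fixed stand of the larger cymbal, left or right of the other: dark round plinth 120 mm wide, steel tube, felts, cymbal and nut on one upright axis; origin on it at bench level. A fixed 11 mm threaded stud rises through the nut to 157 mm above the bench and carries a thin hexagonal locknut (17 mm across flats, 145 to 150 mm up): straddle both from above
- cymbal_large: the larger bronze cymbal, 220 mm across, sitting on its felt and able to rock a few degrees. Origin on the stand's axis, 94 mm above the bench; its bell rises to 97 mm (66 mm across), its rim hangs at 65 mm.
- nut_large: the nut to be set: a knurled steel cylinder 32 mm across, 30 mm high, over the larger cymbal, already started on the thread. Origin in the middle of its underside (105 mm above the bench when fully down); z up; an engraved radial line on its top marks its +x. Below it lie a washer (27 mm) and a felt (30 mm), together 8 mm thick, on the cymbal's bell
- grip_large (a point): point on that nut's axis, 20 mm above its underside: a good height to pinch it; fingertips 19 mm lower still clear the washer
- turn_large (a joint): rotation of that nut in rad: 0 = bottomed out on the washer, growing as the nut is unscrewed (counter-clockwise from above); clockwise lowers it. 3 mm rise per full turn; it takes about 0.04 N m to turn and stays where it is left; at 0 it stops solid and the torque rises sharply. It starts somewhere between 2.5 and 5.5.
- stand_small: fixed table stand of the smaller cymbal, built alike; origin on its axis at bench level
- cymbal_small: the smaller bronze cymbal, 160 mm across, on the other stand; origin on the axis, 94 mm above the bench
- nut_small: the same kind of knurled nut over the smaller cymbal, already set: leave it alone. Origin in the middle of its underside.
- turn_small (a joint): rotation of the small cymbal's nut in rad, same sense; it must stay as it is
- kettle_a: one of two loose bronze kettle gongs with a round boss on top, 176 mm wide and 108 mm high, on the bench beyond the cymbal stands; bystander. Origin near the middle of its underside.
- kettle_b: the other loose bronze kettle gong, 132 mm wide and 81 mm high; bystander. Origin near the middle of its underside.
- mallet: wooden hammer mallet lying on the bench between the two stands, about 270 mm long and 30 mm high, head 80 mm wide; bystander. Origin near the middle of its underside.
- spare_nut: loose spare knurled nut of the same make, 32 mm wide and 30 mm high, standing on the bench to the right of the stands; bystander. Origin near the middle of its underside.
- tin: flat round metal polish tin, 79 mm wide, 32 mm high; bystander. Origin near the middle of its underside.
- brush: wooden hand brush lying bristles down, 200 x 34 mm, 36 mm high; bystander. Origin near the middle of its underside.
- felt: loose spare grey felt washer, 34 mm wide, 10 mm high; bystander. Origin near the middle of its underside.
- wrench: flat steel open-ended wrench lying on the bench, about 170 mm long, 6 mm thick; bystander. Origin near the middle of its underside.
Things that resemble listed ones, but are neither listed nor needed, are in the scene too. Leave any turquoise or yellow look-alike of the stand_small alone.

How it is judged:
By the outcome, as a careful person would: the job done as asked, in the order asked, and still so for the second after the job is handed in, while the arm keeps its last pose, push and grip.
It also fails if it takes over 69 s, if anything falls off the work surface, if the arm or the gripper's body presses on something with over 40 N, if the wrist force passes 120 N, or if a joint passes its speed limit or range.

## Working session

There is one attempt and no reset: what is moved stays moved. The work goes in short steps, Python scripts to look and compute and a tool call to move; the robot and the scene stay as the last step left them, time stands still between calls to the robot, and variables do not carry over. Pictures are saved under pics/ and viewed, and the job is handed in when it is done.

Besides the shell and the picture viewer there is one more tool, called after ">>>" by a JSON object that holds its "fn" and its "kwargs". drive_tool: Moves the arm, as the interface text tells. Its arguments: {"type":"object","properties":{"rows":{"type":"string"},"newtons":{"type":"number"}},"required":["rows"]}

```bash
mkdir -p pics; python3 - <<'E'
from rig import r
import cv2
print(r.observe())
for n in ("scene","side","wrist"):
    i=r.camera_info(n); print(n,i)
    cv2.imwrite(f"pics/{n}0.png",r.camera(n)[:,:,::-1])
E
```

```text
{'time_s': 0.0, 'joint_pos': array([ 1.15837559e+00,  4.80811029e-01,  1.59686334e+00, -3.13637209e-06,
        1.06509937e+00, -4.66236519e-02]), 'qvel': array([ 0.00063235,  0.00043483, -0.00018642, -0.00126641,  0.00024737,
        0.00131019]), 'joint_efforts': array([ 1.33694586e-03, -9.50623870e+01, -4.30198288e+01,  9.81688117e-05,
        1.19681231e-02,  1.24272124e-04]), 'eef_pos': array([0.23233398, 0.60662514, 0.23068982]), 'tool_rot': array([-1.57074402e+00,  1.17992870e-03,  1.20500080e+00]), 'ft_force': array([ 0.58695742, -0.50154734,  0.26522172]), 'moment': array([ 0.00379719, -0.06428252, -0.03097792]), 'opening': 0.08514550176697785}
scene {'fx': 491.64351181572755, 'fy': 491.64351181572755, 'cx': 315.7561191279559, 'cy': 201.9293871561273, 'eye': array([1.15800599, 0.88971797, 1.2345377 ]), 'attitude': array([0.78016034, 0.00610672, 2.51868943])}
side {'fx': 379.01983330005004, 'fy': 379.01983330005004, 'cx': 321.62945294607255, 'cy': 204.8921975629261, 'eye': array([ 0.19099686, -0.92953761,  0.70528648]), 'attitude': array([ 1.03750206, -0.0171003 , -0.33159858])}
wrist {'fx': 309.70691628693146, 'fy': 309.70691628693146, 'cx': 318.54970288111554, 'cy': 194.49787499475144, 'mount': array([[ 9.99999903e-01,  3.21460223e-04,  3.01890134e-04,
        -9.35996021e-04],
       [ 2.03810129e-04,  2.70181354e-01, -9.62809428e-01,
        -1.42668529e-01],
       [-3.91070019e-04,  9.62809396e-01,  2.70181262e-01,
         6.71301563e-02],
       [ 0.00000000e+00,  0.00000000e+00,  0.00000000e+00,
         1.00000000e+00]])}
```

View pics/scene0.png

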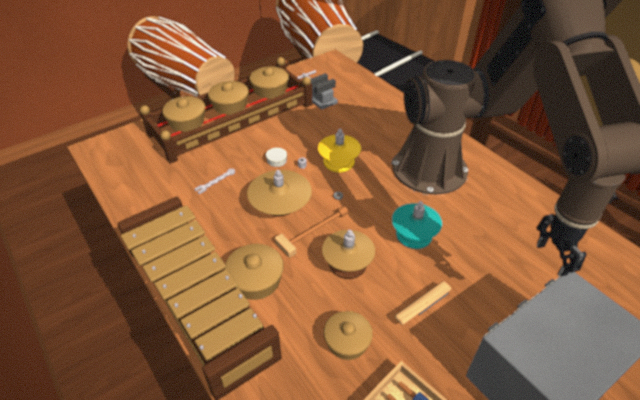

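View pics/side0.png

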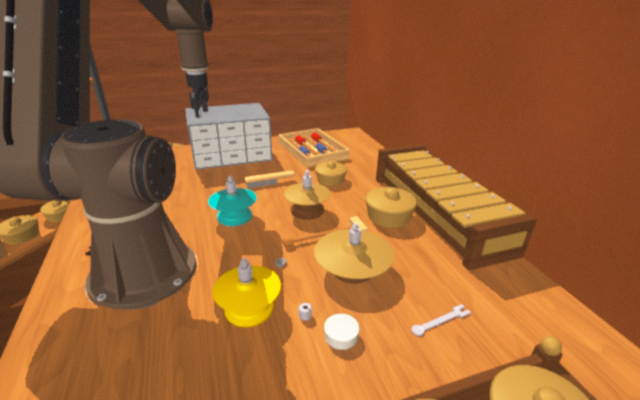

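View pics/wrist0.png

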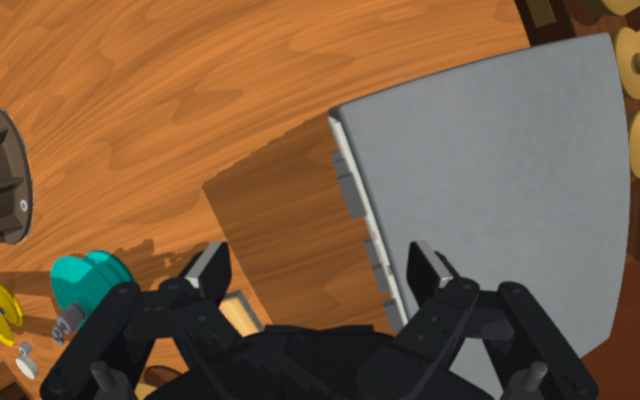

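```bash
python3 - <<'E'
import cv2,numpy as np
a=cv2.imread("pics/scene0.png"); b=cv2.imread("pics/side0.png")
A=cv2.resize(a[155:225,235:325],None,fx=7,fy=7,interpolation=cv2.INTER_CUBIC)
B=cv2.resize(b[215:295,305:405],None,fx=7,fy=7,interpolation=cv2.INTER_CUBIC)
cv2.imwrite("pics/cA.png",A);cv2.imwrite("pics/cB.png",B)
E
```

```text
(no output)
```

View pics/cA.png

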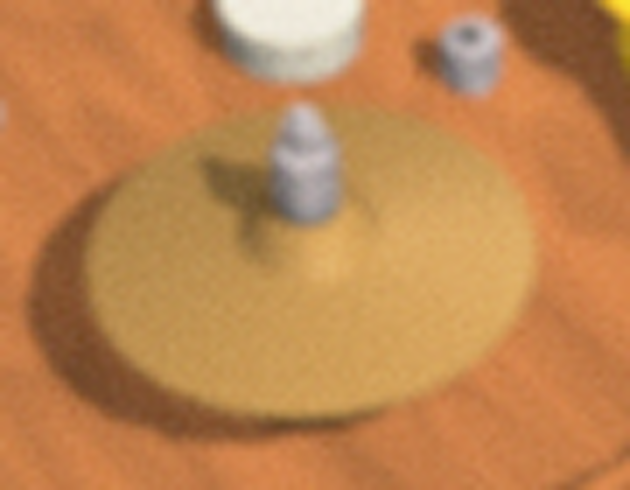

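View pics/cB.png

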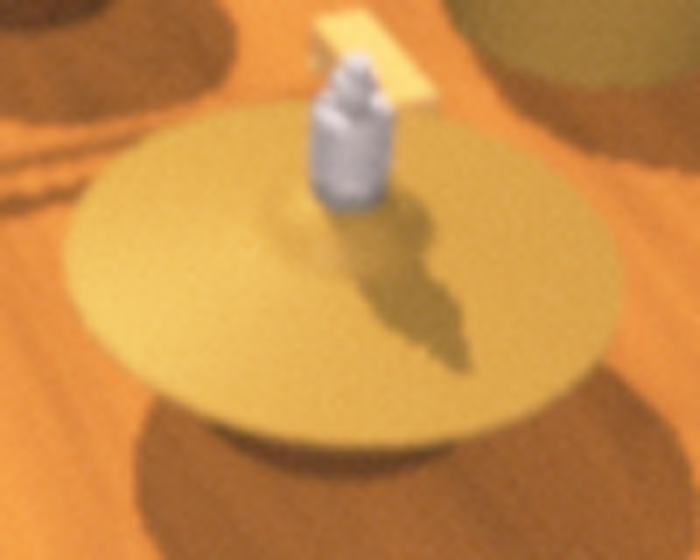

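Candidates: bronze cymbals at scene (279,190) and (348,250), plus yellow (340,152) and turquoise (417,225) look-alikes. The (279,190) one (side view (354,250)) is bronze and visibly the widest, so it is the larger one; the crops confirm its nut and stud (scene tip ≈(278,170), side tip ≈(356,223)).

```bash
cat > h.py <<'E'
from rig import r
import numpy as np, cv2
from scipy.spatial.transform import Rotation as Ro
def ray(n,u,v,o=None):
    i=r.camera_info(n)
    if n!="wrist":
        d=np.array([(u-i["cx"])/i["fx"],-(v-i["cy"])/i["fy"],-1.]);d/=np.linalg.norm(d)
        return i["eye"],Ro.from_euler("xyz",i["attitude"]).apply(d)
    p=np.array([u-i["cx"],v-i["cy"]]);rr=np.hypot(*p)
    th=rr/i["fx"]; s=np.sin(th)/max(rr,1e-9)
    d=np.array([p[0]*s,-p[1]*s,-np.cos(th)]); M=i["mount"]
    R=Ro.from_euler("xyz",o["tool_rot"]).as_matrix()
    return o["eef_pos"]+R@M[:3,3], R@M[:3,:3]@d
def tri(rs):
    A=np.zeros((3,3));b=np.zeros(3)
    for e,d in rs:
        P=np.eye(3)-np.outer(d,d);A+=P;b+=P@e
    x=np.linalg.solve(A,b)
    return x,[np.linalg.norm((np.eye(3)-np.outer(d,d))@(x-e)) for e,d in rs]
def plane(rt,z):
    e,d=rt; return e+d*(z-e[2])/d[2]
def wproj(X,o):
    i=r.camera_info("wrist");M=i["mount"];R=Ro.from_euler("xyz",o["tool_rot"]).as_matrix()
    c=M[:3,:3].T@(R.T@(X-o["eef_pos"])-M[:3,3]); p=np.array([c[0],-c[1]]);rho=np.linalg.norm(p)
    return np.array([i["cx"],i["cy"]])+p/rho*i["fx"]*np.arctan2(rho,-c[2])
E
python3 - <<'E'
from h import *
print("tip",tri([ray("scene",278.1,170.2),ray("side",355.9,223)]))
print("nutbot front",tri([ray("scene",278.5,186.7),ray("side",355,245)]))
for n,u,v in (("scene",278.1,170.2),("side",355.9,223)): print(plane(ray(n,u,v),.157))
for n,us in (("scene",[(247.5,190),(311.5,190)]),("side",[(314.3,251),(394,251)])):
    p=[plane(ray(n,*u),.065) for u in us]; print(p,np.linalg.norm(p[0]-p[1]))
# small
E
```

```text
tip (array([ 0.55687539, -0.17168252,  0.15822283]), [np.float64(0.00043728698349153664), np.float64(0.0004372869834916467)])
nutbot front (array([ 0.55997577, -0.17138132,  0.08540941]), [np.float64(0.00016517065474477448), np.float64(0.00016517065474469633)])
[ 0.55579365 -0.17270559  0.157     ]
[ 0.55806951 -0.17021582  0.157     ]
[array([ 0.6444936 , -0.23911855,  0.065     ]), array([ 0.46682737, -0.10978436,  0.065     ])] 0.219755821193493
[array([ 0.45389319, -0.1376165 ,  0.065     ]), array([ 0.66418513, -0.20481906,  0.065     ])] 0.22076885150626246
```

Tip height 158 mm (given 157) and cymbal diameter 220 mm both fit. Axis ≈ (0.557, −0.1715). Moving over at height, opening about half.

>>> {"fn": "drive_tool", "kwargs": {"rows": "-3.5 -0.6 -3.33 0 0 0 1; -3.5 -0.6 -3.33 0 0 0 1; -3.5 -0.6 -3.33 0 0 0 1; -3.5 -0.6 -3.33 0 0 0 1; -3.5 -0.6 -3.33 0 0 0 1"}}

```text
time_s: 0.65
eef_pos: [0.3256, 0.3822, 0.2614]
tool_rot: [-1.571, 0.0, 1.205]
ft_force: [1.2, 0.1, 0.4]
opening: 0.0856
```

>>> {"fn": "drive_tool", "kwargs": {"rows": "-3.5 0 -3.33 0 0 0 1; -3.5 0 -3.33 0 0 0 1; -3.5 0 -3.33 0 0 0 1; -3.5 0 -3.33 0 0 0 1; -3.5 0 -3.33 0 0 0 1"}}

```text
time_s: 1.15
eef_pos: [0.4186, 0.1592, 0.2614]
tool_rot: [-1.571, -0.0, 1.205]
ft_force: [0.0, 1.0, -0.4]
opening: 0.0854
```

>>> {"fn": "drive_tool", "kwargs": {"rows": "-3.24 0 -3.09 0 0 0 1; -3.24 0 -3.09 0 0 0 1; -3.24 0 -3.09 0 0 0 1; -3.24 0 -3.09 0 0 0 1; -3.24 0 -3.09 0 0 0 1"}}

```text
time_s: 1.65
eef_pos: [0.5049, -0.0474, 0.2613]
tool_rot: [-1.571, -0.0, 1.205]
ft_force: [1.1, 1.5, 0.4]
opening: 0.0856
```

>>> {"fn": "drive_tool", "kwargs": {"rows": "-3.24 0 -3.09 0 0 0 1; -3.24 0 -3.09 0 0 0 1; -3.24 0 -3.09 0 0 0 1; 0 0 0 0 0 0 1"}}

```text
time_s: 2.05
eef_pos: [0.5581, -0.1741, 0.2609]
tool_rot: [-1.572, 0.001, 1.202]
ft_force: [0.6, -0.5, 0.7]
opening: 0.0854
```

```bash
python3 - <<'E'
from h import *
o=r.observe(); im=r.camera("wrist")[:,:,::-1].copy()
cv2.imwrite("pics/w1.png",im); np.save("w1.npy",np.r_[o["eef_pos"],o["tool_rot"]])
print(o["eef_pos"],o["tool_rot"],o["joint_pos"],o["moment"],o["time_s"],wproj(np.array([.557,-.1715,.157]),o))
E
```

```text
[ 0.55806532 -0.17409928  0.26090382] [-1.57228644e+00  9.04211470e-04  1.20182668e+00] [-3.53665513e-01  3.58957930e-01  1.71721143e+00 -1.06019833e-03
  1.06394743e+00 -1.55497890e+00] [ 0.00816951 -0.04261067  0.02083515] 2.05 [322.36549501 189.6436287 ]
```

View pics/w1.png

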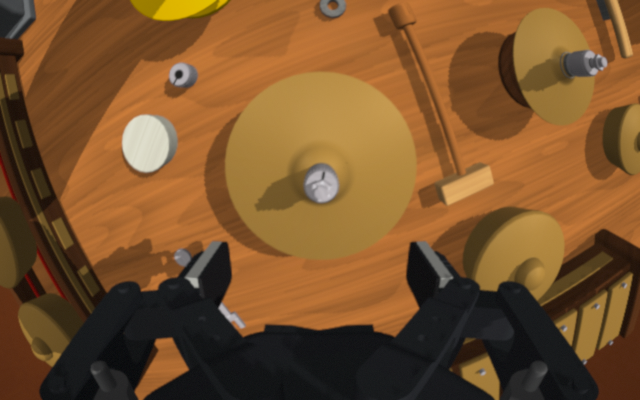

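The view shows the nut/stud at (321,184) centred on the large cymbal, engraved line visible. Turning to the start of the wrist range, which also gives a second view.

>>> {"fn": "drive_tool", "kwargs": {"rows": "0 0 0 0 -0.149 0 1; 0 0 0 0 -0.149 0 1; 0 0 0 0 -0.149 0 1; 0 0 0 0 -0.149 0 1; 0 0 0 0 -0.149 0 1"}}

```text
time_s: 2.6
eef_pos: [0.5559, -0.1682, 0.2612]
tool_rot: [-1.57, -0.001, 1.957]
ft_force: [0.3, 0.3, -0.6]
opening: 0.0852
```

>>> {"fn": "drive_tool", "kwargs": {"rows": "0 0 0 0 -0.149 0 1; 0 0 0 0 -0.149 0 1; 0 0 0 0 -0.149 0 1; 0 0 0 0 -0.07 0 1; 0 0 0 0 0 0 1"}}

```text
time_s: 3.1
eef_pos: [0.5559, -0.1684, 0.2612]
tool_rot: [-1.571, -0.001, 2.469]
ft_force: [-0.1, 0.3, -0.0]
opening: 0.0854
```

```bash
python3 - <<'E'
from h import *
o=r.observe(); im=r.camera("wrist")[:,:,::-1].copy()
cv2.imwrite("pics/w2.png",im); np.save("w2.npy",np.r_[o["eef_pos"],o["tool_rot"]])
print(o["eef_pos"],o["tool_rot"],o["joint_pos"],wproj(np.array([.557,-.1715,.157]),o))
ims=[cv2.imread("pics/w1.png"),im]
c=[]
for k in ims: c.append(cv2.resize(k[155:215,285:355],None,fx=5.5,fy=5.5,interpolation=cv2.INTER_CUBIC))
cv2.imwrite("pics/w12.png",np.hstack(c))
E
```

```text
[ 0.55593477 -0.16837564  0.26123679] [-1.57074430e+00 -5.97551630e-04  2.46907126e+00] [-3.46364821e-01  3.54366558e-01  1.72347478e+00  1.62585894e-04
  1.06433404e+00 -2.81551500e+00] [316.99864215 192.08092656]
```

View pics/w12.png

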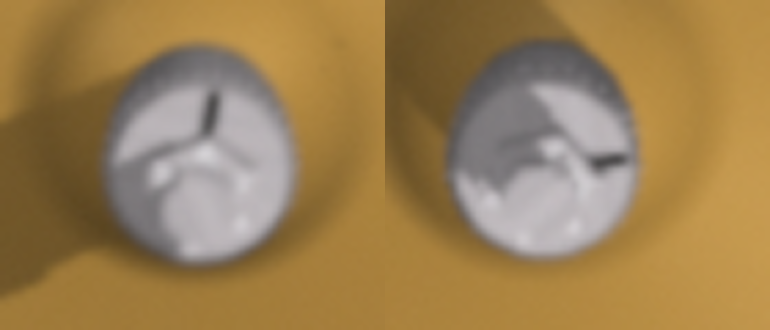

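View pics/w2.png

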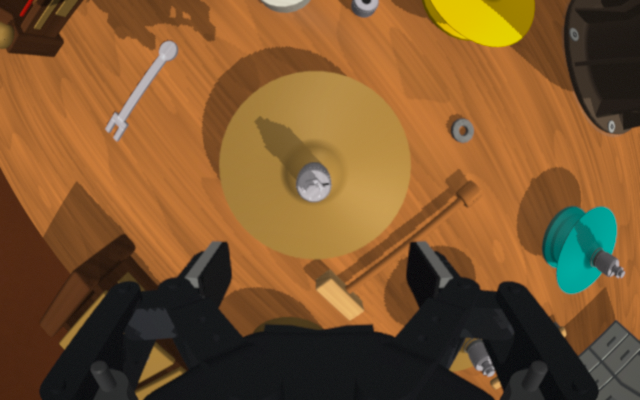

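```bash
python3 - <<'E'
from h import *
O=[]
for k in (1,2):
    a=np.load(f"w{k}.npy");O.append(dict(eef_pos=a[:3],tool_rot=a[3:]))
st=[(320.8,192.3),(313.2,191.4)];nt=[(321.7,186.5),(314,185.5)]
S=[ray("wrist",*st[i],O[i]) for i in (0,1)];N=[ray("wrist",*nt[i],O[i]) for i in (0,1)]
print(tri(S),tri(N))
print([plane(x,.157) for x in S],[plane(x,.1365) for x in N])
F=[ray("scene",278.1,170.2),ray("side",355.9,223)]
print(tri(S+F))
E
```

```text
(array([ 0.55872683, -0.17347413,  0.15328843]), [np.float64(0.0010534999509239785), np.float64(0.0010534999509241552)]) (array([ 0.55909079, -0.17288406,  0.13150565]), [np.float64(0.0006110290379860726), np.float64(0.0006110290379861795)])
[array([ 0.55671759, -0.17336124,  0.157     ]), array([ 0.55908913, -0.17390964,  0.157     ])] [array([ 0.55728716, -0.1726121 ,  0.1365    ]), array([ 0.55885464, -0.17362686,  0.1365    ])]
(array([ 0.5571129 , -0.17299297,  0.15816525]), [np.float64(0.0007265910989771802), np.float64(0.002103148660826561), np.float64(0.0014258818259764953), np.float64(0.0007044184737869711)])
```

Axis agrees at (0.558, −0.173) across four views to 1–2 mm; stud top ~155–158, nut top ~134. Centre and descend.

>>> {"fn": "drive_tool", "kwargs": {"rows": "-0.45 0 0.23 0 0 0 1; 0 3 0 0 0 0 1; 0 3 0 0 0 0 1; 0 2.5 0 0 0 0 1; 0 0 0 0 0 0 1"}}

```text
time_s: 3.65
eef_pos: [0.5566, -0.1734, 0.1734]
tool_rot: [-1.569, -0.005, 2.465]
ft_force: [-0.9, 0.5, 0.8]
opening: 0.0854
```

```bash
python3 - <<'E'
from h import *
o=r.observe(); im=r.camera("wrist")[:,:,::-1].copy()
cv2.imwrite("pics/w3.png",im); 
print(o["eef_pos"],o["tool_rot"],o["joint_pos"],o["ft_force"],o["moment"])
for z in (.157,.1365): print(wproj(np.array([.558,-.173,z]),o))
E
```

```text
[ 0.55661138 -0.17343987  0.17341326] [-1.56915748 -0.00491535  2.46540709] [-3.54060663e-01  4.54703339e-01  1.80754575e+00  2.01308960e-06
  8.84524920e-01 -2.81947306e+00] [-0.93333955  0.47266099  0.82783709] [0.02469849 0.06829324 0.04319854]
[319.58613885 238.40540603]
[319.35565349 225.18727982]
```

View pics/w3.png

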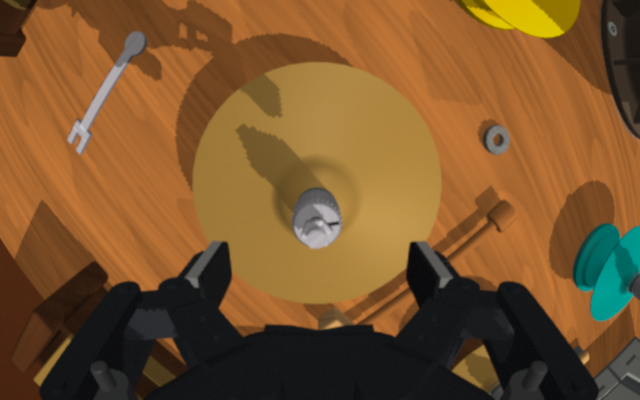

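```bash
python3 - <<'E'
from h import *
o=r.observe(); im=r.camera("wrist")[:,:,::-1].copy()
print(o["eef_pos"],o["tool_rot"])
for z in (.157,.1365): print(wproj(np.array([.558,-.173,z]),o), wproj(np.r_[o["eef_pos"][:2],z],o))
c=im[180:260,280:360]
cv2.imwrite("pics/w4.png",cv2.resize(c,None,fx=7,fy=7,interpolation=cv2.INTER_CUBIC))
E
```

```text
[ 0.55764275 -0.17382312  0.17531046] [-1.5698599  -0.00274485  2.46574971]
[321.48269543 236.47808545] [321.06817074 235.072555  ]
[321.13703111 223.53723978] [320.76286678 222.24760787]
```

View pics/w4.png

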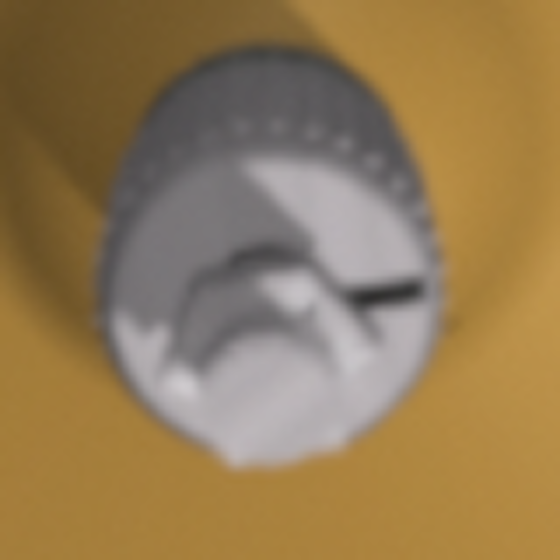

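>>> {"fn": "drive_tool", "kwargs": {"rows": "-0.1 2.5 0 0 0 0 1; 0 2.5 0 0 0 0 1; 0 1.2 0 0 0 0 1; 0 0.65 0 0 0 0 1; 0 0 0 0 0 0 1"}}

```text
time_s: 4.25
eef_pos: [0.5595, -0.1748, 0.1081]
tool_rot: [-1.571, 0.0, 2.467]
ft_force: [-0.2, 0.2, 0.6]
opening: 0.0851
```

>>> {"fn": "drive_tool", "kwargs": {"rows": "0 0 0 0 0 0 0.6; 0 0 0 0 0 0 0.5", "newtons": 40}}

```text
time_s: 4.45
eef_pos: [0.5599, -0.1749, 0.1089]
tool_rot: [-1.571, 0.001, 2.467]
ft_force: [-0.5, -1.2, 0.1]
opening: 0.0593
```

```bash
python3 - <<'E'
from h import *
o=r.observe(); im=r.camera("wrist")[:,:,::-1].copy()
cv2.imwrite("pics/w5.png",im); 
print(o["eef_pos"],o["tool_rot"],o["joint_pos"],o["ft_force"],o["moment"],o["opening"])
cv2.imwrite("pics/sd5.png",cv2.resize(r.camera("side")[160:300,260:460,::-1],None,fx=4,fy=4,interpolation=cv2.INTER_CUBIC))
E
```

```text
[ 0.55990516 -0.17487917  0.10886259] [-1.57129685e+00  1.49316137e-03  2.46695338e+00] [-3.54418025e-01  5.40572574e-01  1.85512678e+00  7.47606866e-06
  7.44318491e-01 -2.82137728e+00] [-0.50644827 -1.204126    0.12745321] [ 0.02404275 -0.02344701 -0.08463386] 0.0593327326958842
```

View pics/w5.png

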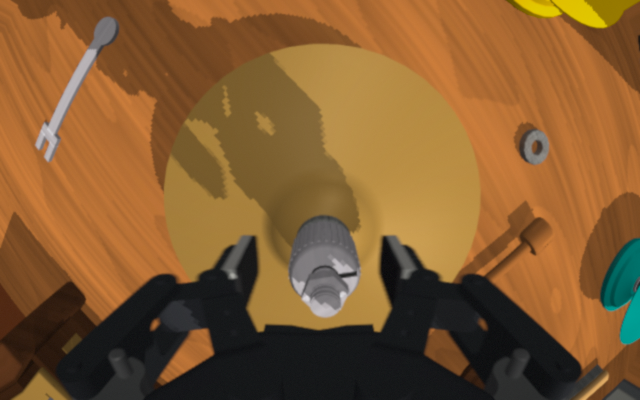

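View pics/sd5.png

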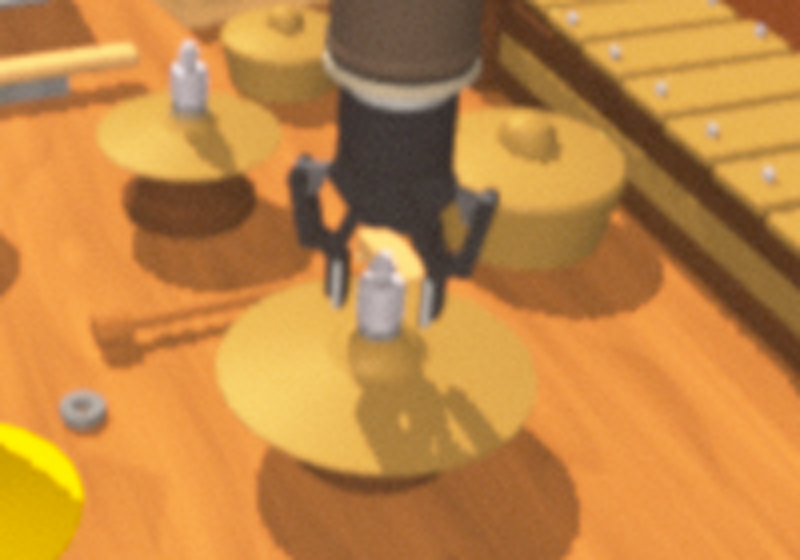

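```bash
python3 - <<'E'
from h import *
o=r.observe(); im=cv2.imread("pics/w5.png")
print(o["eef_pos"],o["tool_rot"],o["ft_force"])
for z in (.157,.1365): print(wproj(np.array([.5585,-.174,z]),o), wproj(np.r_[o["eef_pos"][:2],z],o))
i=r.camera_info("side");R=Ro.from_euler("xyz",i["attitude"])
def sp(X):
    c=R.inv().apply(X-i["eye"]);return np.array([i["cx"]-i["fx"]*c[0]/c[2],i["cy"]+i["fy"]*c[1]/c[2]])
T=Ro.from_euler("xyz",o["tool_rot"]).as_matrix()
for s in (-.03,.03): print("finger",(sp(o["eef_pos"]+T@[s,-.006,0])-[260,160])*4)
print((sp(np.array([.5585,-.174,.107]))-[260,160])*4)
cv2.imwrite("pics/w5c.png",cv2.resize(im[200:330,240:400],None,fx=5,fy=4.6,interpolation=cv2.INTER_CUBIC))
E
```

```text
[ 0.55965173 -0.17483083  0.10855564] [-1.57115588e+00  1.06182527e-03  2.46690771e+00] [0.04908741 0.51409586 0.44453408]
[326.05100296 305.13077534] [322.20237723 305.29481976]
[325.13207026 277.11482848] [321.80749061 277.2618852 ]
finger [428.04504321 317.40345287]
finger [341.69328282 298.84637788]
[381.75111669 316.82321783]
```

View pics/w5c.png

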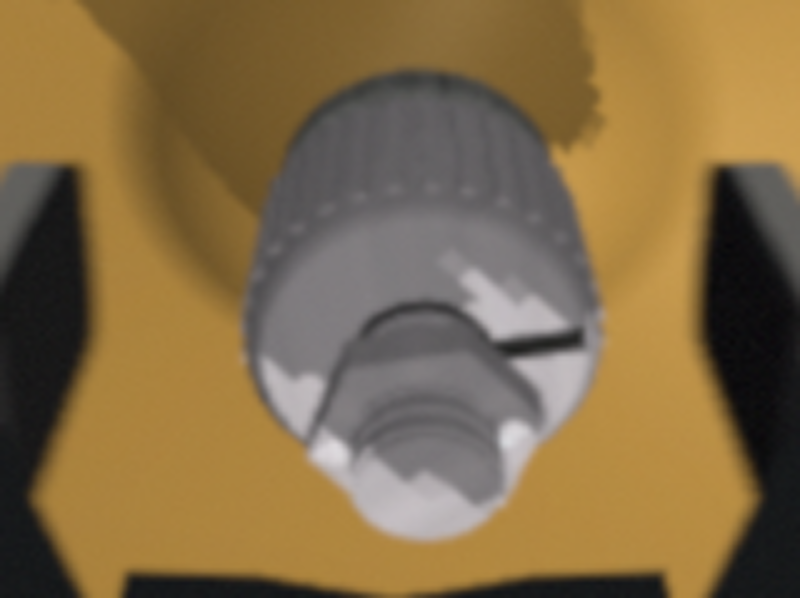

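>>> {"fn": "drive_tool", "kwargs": {"rows": "0.14 0 0.05 0 0 0 0.5; 0 0 0 0 0 0 0.3; 0 0 0 0 0 0 0.2; 0 0 0 0 0 0 0.2; 0 0 0 0 0 0 0.2", "newtons": 40}}

```text
time_s: 5.05
eef_pos: [0.5576, -0.174, 0.1082]
tool_rot: [-1.571, -0.0, 2.467]
ft_force: [-3.4, 2.0, 7.4]
opening: 0.0311
```

```bash
python3 - <<'E'
from h import *
o=r.observe()
for k in ("time_s","eef_pos","tool_rot","joint_pos","ft_force","moment","opening"): print(k,o[k])
cv2.imwrite("pics/w6.png",cv2.resize(r.camera("wrist")[200:340,220:420,::-1],None,fx=4,fy=4,interpolation=cv2.INTER_CUBIC))
E
```

```text
time_s 5.05
eef_pos [ 0.55757219 -0.17401895  0.10815894]
tool_rot [-1.57073391e+00 -3.88628267e-04  2.46697773e+00]
joint_pos [-3.54459937e-01  5.39604595e-01  1.85970422e+00  9.32541054e-05
  7.42672365e-01 -2.82150639e+00]
ft_force [-3.42826905  2.04837198  7.38151938]
moment [ 0.29606811  0.52858544 -0.00992706]
opening 0.03109718878426456
```

View pics/w6.png

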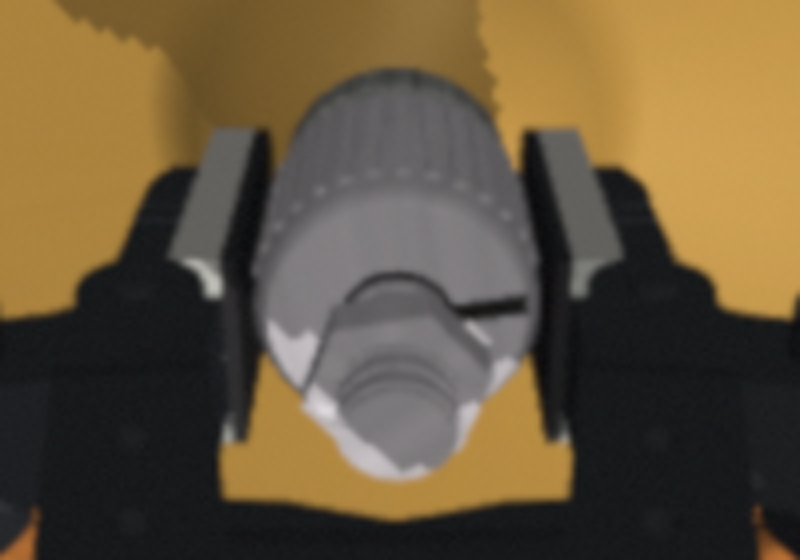

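Gripped (opening 31 mm, centred, engraved line at tool +x). Turning clockwise with the 3 mm/turn descent.

>>> {"fn": "drive_tool", "kwargs": {"rows": "0 0.006 0 0 0.14 0 0.2; 0 0.006 0 0 0.14 0 0.2; 0 0.006 0 0 0.14 0 0.2; 0 0.006 0 0 0.14 0 0.2; 0 0.006 0 0 0.14 0 0.2"}}

```text
time_s: 5.6
eef_pos: [0.5569, -0.1731, 0.1078]
tool_rot: [-1.569, -0.002, 1.761]
ft_force: [-4.2, 10.3, 12.3]
opening: 0.0311
```

```bash
cat > s.py <<'E'
from rig import r
import numpy as np
np.set_printoptions(precision=4,suppress=True)
o=r.observe()
R=None
print(o["time_s"],"yaw %.4f j6 %.4f"%(o["tool_rot"][2],o["joint_pos"][5]),o["eef_pos"],o["ft_force"],"mz",o["moment"],"eff6",o["joint_efforts"][5],"op",o["opening"])
E
python3 s.py
```

```text
5.6 yaw 1.7611 j6 -2.1157 [ 0.5569 -0.1731  0.1078] [-4.2303 10.256  12.2849] mz [1.7792 0.8067 0.0692] eff6 -4.568456411361694 op 0.031119306487065967
```

>>> {"fn": "drive_tool", "kwargs": {"rows": "0.05 -0.02 0.01 0 0.14 0 0.2; 0 0.006 0 0 0.14 0 0.2; 0 0.006 0 0 0.14 0 0.2; 0 0.006 0 0 0.14 0 0.2; 0 0.006 0 0 0.14 0 0.2"}}

```text
time_s: 6.1
eef_pos: [0.557, -0.1721, 0.1075]
tool_rot: [-1.569, -0.001, 1.061]
ft_force: [0.2, 17.0, 6.5]
opening: 0.0307
```

```bash
python3 s.py
```

```text
6.1 yaw 1.0608 j6 -1.4151 [ 0.557  -0.1721  0.1075] [ 0.2139 16.9827  6.5301] mz [ 2.7989 -0.0722  0.0351] eff6 -4.561273008584976 op 0.03072740369351404
```

>>> {"fn": "drive_tool", "kwargs": {"rows": "0.05 0 0.03 0 0.1 0 0.2; 0.05 0 0.03 0 0.1 0 0.2; 0 0.006 0 0 0.1 0 0.2; 0 0.006 0 0 0.1 0 0.2"}}

```text
time_s: 6.5
eef_pos: [0.5575, -0.1714, 0.1073]
tool_rot: [-1.569, -0.0, 0.663]
ft_force: [1.8, 10.4, 2.3]
opening: 0.031
```

```bash
python3 s.py
```

```text
6.5 yaw 0.6627 j6 -1.0149 [ 0.5575 -0.1714  0.1073] [ 1.7835 10.3536  2.301 ] mz [ 1.8753 -0.3615  0.0934] eff6 -3.246406316757202 op 0.030966454361692458
```

>>> {"fn": "drive_tool", "kwargs": {"rows": "0.03 0 0.04 0 0.12 0 0.2; 0.02 0.006 0.02 0 0.12 0 0.2; 0 0.006 0 0 0.12 0 0.2; 0 0.006 0 0 0.12 0 0.2"}}

```text
time_s: 6.9
eef_pos: [0.5582, -0.1711, 0.1072]
tool_rot: [-1.57, -0.001, 0.182]
ft_force: [5.6, 7.5, -2.4]
opening: 0.031
```

```bash
python3 s.py
```

```text
6.9 yaw 0.1818 j6 -0.5327 [ 0.5582 -0.1711  0.1072] [ 5.5991  7.5181 -2.4297] mz [ 1.3515 -0.821   0.0937] eff6 -3.9084385335445404 op 0.03096291863489802
```

>>> {"fn": "drive_tool", "kwargs": {"rows": "0.03 0.012 0.05 0 0.1 0 0.2; 0 0.008 0 0 0.1 0 0.2; 0 0.006 0 0 0.1 0 0.2"}}

```text
time_s: 7.2
eef_pos: [0.5587, -0.171, 0.1071]
tool_rot: [-1.571, -0.001, -0.117]
ft_force: [5.8, 4.3, -0.8]
opening: 0.0306
```

```bash
python3 s.py
```

```text
7.2 yaw -0.1172 j6 -0.2326 [ 0.5587 -0.171   0.1071] [ 5.7595  4.3473 -0.7913] mz [ 0.6929 -0.9709  0.0619] eff6 -3.2462022453546524 op 0.030640867288048875
```

>>> {"fn": "drive_tool", "kwargs": {"rows": "0.02 0.006 0.03 0 0.1 0 0.2; 0 0.006 0 0 0.1 0 0.2"}}

```text
time_s: 7.4
eef_pos: [0.5591, -0.171, 0.1071]
tool_rot: [-1.571, -0.002, -0.316]
ft_force: [5.8, 4.5, -0.4]
opening: 0.0308
```

```bash
python3 s.py
```

```text
7.4 yaw -0.3163 j6 -0.0324 [ 0.5591 -0.171   0.1071] [ 5.7565  4.5275 -0.4201] mz [ 0.7738 -0.9296  0.6505] eff6 -2.6019472628831863 op 0.03080624595060523
```

Moment jumped from 0.06 to 0.65 N m: the nut has bottomed. Checking for pad slip via the engraved line.

```bash
python3 - <<'E'
from h import *
o=r.observe();im=r.camera("wrist")[:,:,::-1]
cv2.imwrite("pics/w7f.png",im)
cv2.imwrite("pics/w7.png",cv2.resize(im[200:340,220:420],None,fx=4,fy=4,interpolation=cv2.INTER_CUBIC))
o=r.observe();print(o["tool_rot"],o["moment"])
E
```

```text
[-1.57095378 -0.00177982 -0.32308962] [-0.30486045 -0.55802067  0.32592252]
```

View pics/w7.png

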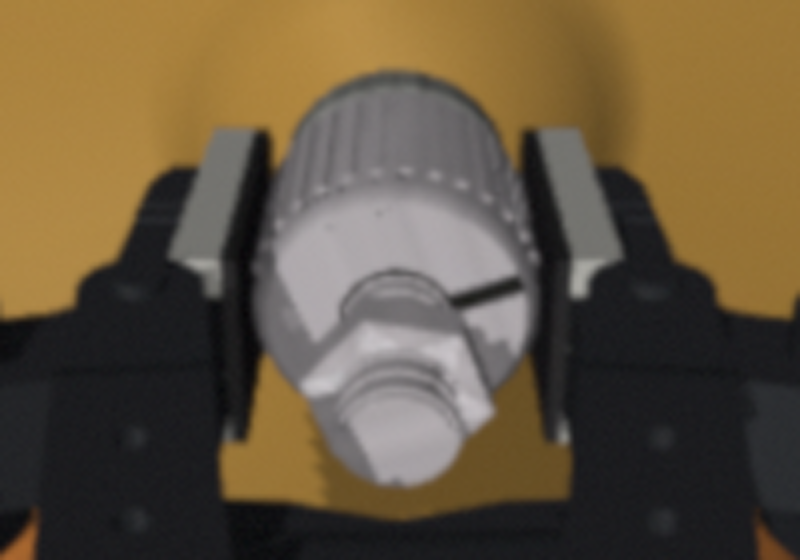

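```bash
python3 - <<'E'
from h import *
o1=dict(eef_pos=np.array([.5576,-.1740,.1082]),tool_rot=np.array([-1.5707,-.0004,2.467]))
o2=dict(eef_pos=np.array([.5591,-.1710,.1071]),tool_rot=np.array([-1.571,-.0018,-.320]))
def ang(o,p,z):
    P=[plane(ray("wrist",220+x/4,200+y/4,o),z) for x,y in p]; d=P[1]-P[0]
    c=P
    return np.arctan2(d[1],d[0]),[q[:2] for q in P],np.linalg.norm(d)
a=ang(o1,[(455,312),(525,303)],.1363);b=ang(o2,[(455,303),(520,285)],.135)
print(a,b); print("rel tool",a[0]-2.467,b[0]+.32, "nut turned",(a[0]-b[0])%(2*np.pi))
E
```

```text
(np.float64(2.6006220614770186), [array([ 0.5528805 , -0.16778379]), array([ 0.54641933, -0.16390224])], np.float64(0.0075374472098526865)) (np.float64(-0.020203224527925667), [array([ 0.56595541, -0.17421219]), array([ 0.57314803, -0.17435752])], np.float64(0.007194083553862891))
rel tool 0.1336220614770185 0.29979677547207434 nut turned 2.620825286004944
```

>>> {"fn": "drive_tool", "kwargs": {"rows": "0 0 0 0 0 0 0.2; 0 0 0 0 0 0 0.2", "newtons": 60}}

```text
time_s: 7.65
eef_pos: [0.559, -0.1712, 0.1071]
tool_rot: [-1.571, -0.002, -0.31]
ft_force: [5.8, -0.4, 1.5]
opening: 0.0303
```

```bash
python3 s.py
```

```text
7.65 yaw -0.3103 j6 -0.0390 [ 0.559  -0.1712  0.1071] [ 5.839  -0.4112  1.5169] mz [-0.0292 -0.9332  0.0542] eff6 0.057326011592522264 op 0.0303369892390183
```

>>> {"fn": "drive_tool", "kwargs": {"rows": "0 0 0 0 0.04 0 0.2; 0 0 0 0 0 0 0.2"}}

```text
time_s: 7.85
eef_pos: [0.559, -0.1712, 0.1072]
tool_rot: [-1.571, -0.002, -0.351]
ft_force: [5.6, -0.3, 2.0]
opening: 0.0304
```

```bash
python3 s.py
```

```text
7.85 yaw -0.3508 j6 0.0019 [ 0.559  -0.1712  0.1072] [ 5.5799 -0.3176  2.0283] mz [ 0.0889 -0.9615  1.023 ] eff6 2.0169011503458023 op 0.030425159039367416
```

Solid stop confirmed (0.04 rad → 1.0 N m). Now find the zero-torque yaw to reference the quarter turn.

>>> {"fn": "drive_tool", "kwargs": {"rows": "0 0 0 0 -0.02 0 0.2; 0 0 0 0 0 0 0.2"}}

```text
time_s: 8.05
eef_pos: [0.559, -0.1712, 0.1071]
tool_rot: [-1.571, -0.002, -0.329]
ft_force: [6.3, -0.2, 2.3]
opening: 0.0305
```

```bash
python3 s.py
```

```text
8.05 yaw -0.3291 j6 -0.0200 [ 0.559  -0.1712  0.1071] [ 6.2944 -0.232   2.3031] mz [-0.0256 -0.9172  0.5053] eff6 0.019514237064868212 op 0.030458206970998464
```

>>> {"fn": "drive_tool", "kwargs": {"rows": "0 0 0 0 -0.015 0 0.2; 0 0 0 0 0 0 0.2"}}

```text
time_s: 8.25
eef_pos: [0.559, -0.1712, 0.1071]
tool_rot: [-1.571, -0.002, -0.315]
ft_force: [4.7, 0.4, 1.6]
opening: 0.0302
```

```bash
python3 s.py;  python3 - <<'E'
from h import *
im=r.camera("wrist")[:,:,::-1]
cv2.imwrite("pics/w8.png",cv2.resize(im[200:340,220:420],None,fx=4,fy=4,interpolation=cv2.INTER_CUBIC))
E
```

```text
8.25 yaw -0.3146 j6 -0.0346 [ 0.559  -0.1712  0.1071] [4.6935 0.4036 1.5523] mz [-0.0433 -0.9308  0.2246] eff6 -0.21258606109768152 op 0.030207419687795646
```

View pics/w8.png

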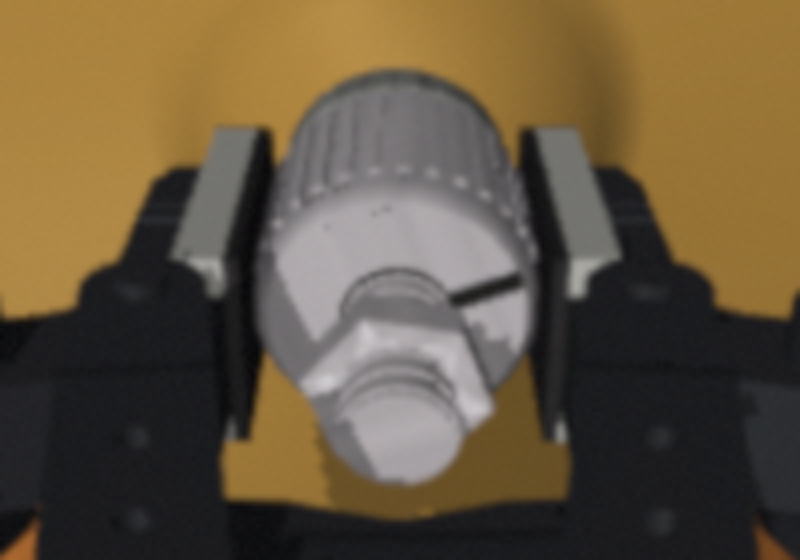

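>>> {"fn": "drive_tool", "kwargs": {"rows": "0.01 -0.007 0.01 0 -0.144 0 0.2; -0.013 -0.007 0 0 -0.144 0 0.2; -0.013 -0.007 0 0 -0.144 0 0.2; -0.013 -0.007 0 0 -0.144 0 0.2"}}

```text
time_s: 8.7
eef_pos: [0.5582, -0.1711, 0.1074]
tool_rot: [-1.571, -0.001, 0.267]
ft_force: [1.8, -2.1, 4.9]
opening: 0.0304
```

```bash
python3 s.py
```

```text
8.7 yaw 0.2666 j6 -0.6159 [ 0.5582 -0.1711  0.1074] [ 1.8456 -2.0514  4.851 ] mz [-0.2957 -0.3233 -0.0589] eff6 4.721200168132782 op 0.030432252966307895
```

Low forces, −0.06 N m drag as expected. Continuing.

>>> {"fn": "drive_tool", "kwargs": {"rows": "-0.013 -0.008 0 0 -0.144 0 0.2; -0.013 -0.008 0 0 -0.144 0 0.2; -0.013 -0.008 0 0 -0.144 0 0.2; -0.013 -0.008 0 0 -0.144 0 0.2"}}

```text
time_s: 9.1
eef_pos: [0.5575, -0.1715, 0.1077]
tool_rot: [-1.571, 0.0, 0.843]
ft_force: [0.5, -3.1, 3.4]
opening: 0.0304
```

```bash
python3 s.py
```

```text
9.1 yaw 0.8426 j6 -1.1925 [ 0.5575 -0.1715  0.1077] [ 0.5401 -3.1414  3.3774] mz [-0.6393 -0.0761 -0.0432] eff6 4.714010506868362 op 0.030394692082098145
```

>>> {"fn": "drive_tool", "kwargs": {"rows": "-0.013 -0.007 0 0 -0.144 0 0.2; -0.013 -0.007 0 0 -0.144 0 0.2; -0.01 -0.007 0 0 -0.12 0 0.2; 0 0 0 0 0 0 0.2; 0 0 0 0 0 0 0.2"}}

```text
time_s: 9.6
eef_pos: [0.5572, -0.172, 0.1079]
tool_rot: [-1.571, 0.001, 1.245]
ft_force: [0.0, -5.7, 4.1]
opening: 0.0305
```

```bash
python3 s.py
```

```text
9.6 yaw 1.2451 j6 -1.5955 [ 0.5572 -0.172   0.1079] [ 0.0364 -5.6734  4.1214] mz [-0.912  -0.0022  0.0493] eff6 -0.3496674634516239 op 0.030486582673452854
```

>>> {"fn": "drive_tool", "kwargs": {"rows": "-0.03 0 0 0 -0.015 0 0.2; 0 0 0 0 -0.01 0 0.2; 0 0 0 0 0 0 0.2; 0 0 0 0 0 0 0.2"}}

```text
time_s: 10.0
eef_pos: [0.5572, -0.172, 0.1079]
tool_rot: [-1.571, 0.0, 1.269]
ft_force: [-0.6, -4.5, 5.1]
opening: 0.0302
```

```bash
python3 s.py;  python3 - <<'E'
from h import *
im=r.camera("wrist")[:,:,::-1]
cv2.imwrite("pics/w9.png",cv2.resize(im[200:340,220:420],None,fx=4,fy=4,interpolation=cv2.INTER_CUBIC))
cv2.imwrite("pics/sd9.png",r.camera("side")[:,:,::-1])
cv2.imwrite("pics/sc9.png",r.camera("scene")[:,:,::-1])
E
python3 s.py
```

```text
10.0 yaw 1.2692 j6 -1.6201 [ 0.5572 -0.172   0.1079] [-0.5593 -4.4684  5.0533] mz [-0.8202 -0.0192  0.0487] eff6 0.0006334080353553873 op 0.030244223746467246
10.15 yaw 1.2691 j6 -1.6200 [ 0.5572 -0.172   0.1078] [ 0.0609 -4.7912  5.3971] mz [-0.7994 -0.0118  0.0236] eff6 0.028992643347010016 op 0.030640699244533085
```

View pics/w9.png

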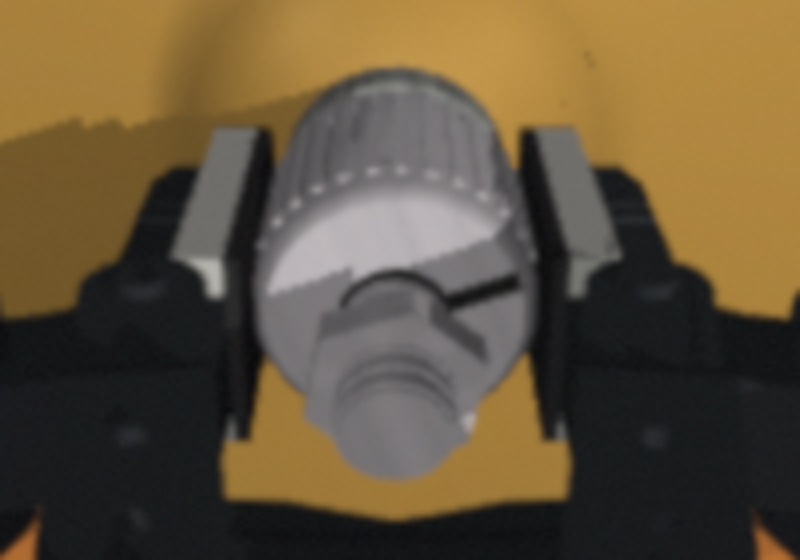

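View pics/sd9.png

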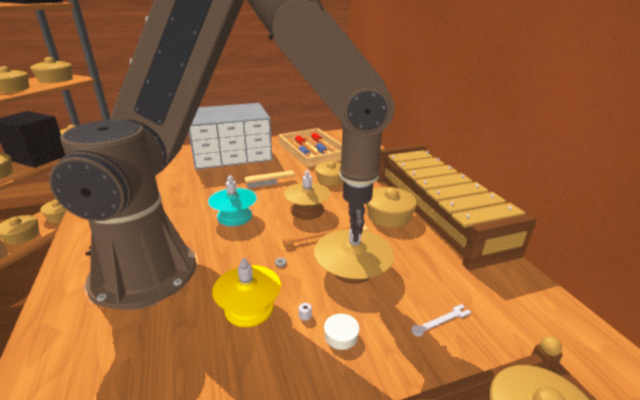

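View pics/sc9.png

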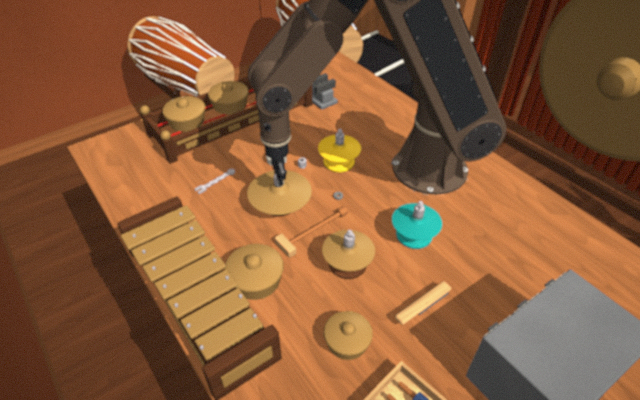

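The engraved line sits at the same place in the tool as at bottom-out ((450,302)→(520,280)), so the pads did not slip during the back-off. Everything else in both views stands where it was. Handing in.

```bash
python3 -c "
from rig import r
print(r.finish_job())"; python3 s.py
```

```text
the job is handed in; nothing more can be done
None
the job is handed in; nothing more can be done
```

I screwed the larger cymbal's nut down about 2.6 rad clockwise until it bottomed out. I then backed it off a quarter turn and handed in with the gripper still holding it at 60 N.

- **Bottoming out:** the torque jumped from 0.06 to 0.65 N m, and a further 0.04 rad took it to 1.0 N m, so the stop is solid. The pads slipped about 0.17 rad on the nut as it hit the stop, so I took the zero-torque angle (tool yaw −0.303) as the reference for the quarter turn.
- **Quarter turn:** the tool ended at yaw 1.269, which is 1.572 rad back from that reference. The engraved line stayed in the same place between the pads, so nothing slipped while backing off. That makes the quarter turn good to within a few hundredths of a radian.
- **Final hold:** about 5 N sideways, 5 N vertical and 0.02–0.05 N m of torque, at 10.15 s. Measurements of the nut's axis differed by 1–2 mm between views. That caused up to 17 N of sideways force on the nut while screwing down, which I trimmed off as I went.
- **Everything else:** in the last scene and side pictures, the cymbals, the small cymbal's nut and stand, and the loose things that are visible look unmoved. I compared these by eye and did not measure them.

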